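# Press the rest buttons home in order

### The arm

A 6-joint arm with a two-finger parallel gripper is mounted at the origin on the work surface. World frame = base frame: x ahead of the robot, y to its left, z up, the work surface at z = 0. Lengths are in m, angles in rad, forces in N, time in s.
With the tool pointing down it reaches from about 0.3 to 1 m from the base axis. Payload 5.1 kg.
Tool frame: the origin (TCP) lies at the very end of the fingers, on their centre line; the grasp point (between the pads) lies 19 mm behind it; z points along the fingers, y is the line along which they close (so a half turn about z gives the same grasp; the last joint's range is limited). The gripper opens to 95 mm and grips with 3 to 60 N. Pads are 20 mm wide; open, the fingers measure 119 mm over their backs; the gripper's body (75 mm by 180 mm) begins 59 mm behind the grasp point.
Start: joints at [-1.397, 0.124, 1.65, -0, 1.367, -0.083], TCP at [0.165, -0.629, 0.215] pointing down, gripper open.
Joint ranges: [-2.61, 2.61], [-1.02, 2.33], [0.03, 2.71], [-1.35, 4.49], [0.32, 2.68], [-2.91, 2.91]. Speed limits (rad/s): [2.57, 2.57, 3.14, 3.14, 3.14, 3.14].

### API

Orientations are given as a unit quaternion [x, y, z, w].
In Python, from cell import r, eoat, solver, camera, job_done, regions_of, spot_point, status gives the robot as it stands. Calls block until the motion is done:
- r.move_to(position, orientation): joint-space move of the TCP to a pose.
- r.servo_line(position, rate=0.15, frame=None, guard=None): straight line of the TCP; frame=None keeps the orientation; rate is the mean speed in m/s. With guard (N) it stops when the force on the tool has changed by that much, and returns True; else False.
- r.set_joints(angles): joint-space move.
- eoat.release() and eoat.grab(): open the fingers fully, or close them until they stop; the grip force is fixed at half the most.
- r.pause(seconds).
- solver.inverse_kinematics(position, orientation): joint angles nearest the present ones, or None.
- camera(name): name is "side" or "top"; returns a dict with "pixels" (420x560x3 uint8, blue, green, red), "mtx" (3x3 intrinsics, pixels), "dist" ([k1, k2, p1, p2, k3] as OpenCV has them; the pictures are not rectified), "extrinsics" (4x4, takes a point from world to camera coordinates). Camera axes: x right, y up, looking along -z (the intrinsics and any distortion apply to the point x, -y, -z); pixel columns grow to the right and rows downward; lengths in m; the calibration is good to about 2 mm. A picture is of the moment at which its call begins. There is no depth.
A pose or a line that the arm cannot do raises r.PlanningError and nothing moves.
- job_done(): hands the job in; it is judged then, once.
Trained networks look in a picture, given as the dict that the camera call returned (one of the last four; its "shot" number tells which), for a name from the list of things; names that differ only in an ending like _2 or _b are one class to them, and where a whole thing is asked for, a point or a joint stands for the part that bears it (a point fixed in the world has none). Each returns a list of dicts, best first, with "confidence" (0 to 1); they miss things now and then, are a little off and sometimes report something else, mostly with a low value. They report only what shows in the picture. A call takes as long as a camera call. They do not tell look-alikes from the thing itself.
- regions_of(label, picture): "region" (420x560 bool, what is visible of it) and "uv" ([column, row] in pixels, amid what is visible of it).
- spot_point(label, picture): "uv" ([column, row] in pixels: a listed point, or the origin of a listed thing).
Readings, each from a call of its own:
- status.read_time(): time.
- status.read_joint_positions(): joint angles.
- status.read_qvel(): joint speeds.
- status.read_tau(): joint torques, N m.
- status.read_tool_pos(): TCP position.
- status.read_orientation(): TCP orientation.
- status.read_wrist_force(): force on the tool from outside, world axes, zero at the start.
- status.read_moment(): the same for the moment, N m.
- status.read_width(): opening from 0.0 (shut) to 1.0 (fully open).
- status.read_gripper_force(): force on a finger pad.
Only numpy, scipy, OpenCV 4.12 (cv2) and the standard library are available. Lean on these libraries where they do the work, as an engineer would, in place of code of your own. Each camera call takes 0.05 s, during which the arm holds its last target. There are 200 camera calls.

### The job

Three dark steel fixture blocks stand on the bench, each with a rubber-capped steel rest button sticking up out of its top. With the fingertips, lightly press each button down until its steel head sits on the block: first on the hexagonal block, then on the square one, then on the round one. Do not pick up or shift the blocks, do not pull a button out, and leave everything else where it is.

Things in the scene. Friction and masses are not known exactly. Their poses are not given: they have to be found in the camera images.
- hex_block: loose solid hexagonal dark steel fixture block, 58 mm across flats, 35 mm high without its button, standing on the table; a rubber-capped, headed steel rest button stands in the middle of its top face. Origin: centre of the underside, z up
- hex_button_top (a point): centre of the flat top of the rest button in the hexagonal block: a steel disc head 28 mm in diameter and 5 mm thick on a 14 mm shank, topped by a black rubber cap 22 mm in diameter that stands 5 mm above the head (this point is on the cap); when home the head lies on the block and this point is 45 mm above the table, at the start 7 to 10 mm higher. z up
- hex_button (a joint): how far the rest button of the hexagonal block is pushed in (m): starts between 0 and 0.003, home (head on the block) at 0.010, grows downwards. A push fit: it slides under about 4 N, stays where it is left, and stops when home. The rubber cap on it yields 1 mm per 5 N (4.5 mm at most) and springs back. Negative: pulled out
- square_block: loose solid square dark steel fixture block, 56 x 56 mm, 30 mm high without its button, standing on the table; a rubber-capped, headed steel rest button stands in the middle of its top face. Origin: centre of the underside, z up
- square_button_top (a point): centre of the flat top of the rest button in the square block: a steel disc head 28 mm in diameter and 5 mm thick on a 14 mm shank, topped by a black rubber cap 22 mm in diameter that stands 5 mm above the head (this point is on the cap); when home the head lies on the block and this point is 40 mm above the table, at the start 7 to 10 mm higher. z up
- square_button (a joint): how far the rest button of the square block is pushed in (m): starts between 0 and 0.003, home (head on the block) at 0.010, grows downwards. A push fit: it slides under about 4 N, stays where it is left, and stops when home. The rubber cap on it yields 1 mm per 5 N (4.5 mm at most) and springs back. Negative: pulled out
- round_block: loose solid round (cylindrical) dark steel fixture block, 56 mm diameter, 45 mm high without its button, standing on the table; a rubber-capped, headed steel rest button stands in the middle of its top face. Origin: centre of the underside, z up
- round_button_top (a point): centre of the flat top of the rest button in the round (cylindrical) block: a steel disc head 28 mm in diameter and 5 mm thick on a 14 mm shank, topped by a black rubber cap 22 mm in diameter that stands 5 mm above the head (this point is on the cap); when home the head lies on the block and this point is 55 mm above the table, at the start 7 to 10 mm higher. z up
- round_button (a joint): how far the rest button of the round (cylindrical) block is pushed in (m): starts between 0 and 0.003, home (head on the block) at 0.010, grows downwards. A push fit: it slides under about 4 N, stays where it is left, and stops when home. The rubber cap on it yields 1 mm per 5 N (4.5 mm at most) and springs back. Negative: pulled out
- spigot: bystander, to be left alone: loose stepped turned steel part standing upright, 40 mm foot, 24 mm neck, 65 mm tall; origin at the middle of its length, on its underside
- collar: bystander, to be left alone: loose brass ring, 52 mm outside, 22 mm high; origin at the middle of its length, on its underside
- bearing: bystander, to be left alone: loose steel ring, 62 mm outside, 16 mm high; origin at the middle of its length, on its underside
- chuck_key: bystander, to be left alone: loose T-shaped steel key lying flat, about 115 mm long along its x axis, 90 mm bar across it, 20 mm high; origin at the middle of its length, on its underside
- wrench: bystander, to be left alone: loose steel open wrench lying flat, 140 mm long along its x axis; origin at the middle of its length, on its underside
- oil_bottle: bystander, to be left alone: loose plastic bottle standing upright, 60 mm diameter, 170 mm tall; origin at the middle of its length, on its underside
- brush: bystander, to be left alone: loose bench brush lying flat, 170 mm long along its x axis; origin at the middle of its length, on its underside
Mind the look-alikes: they are no part of the job. Leave any pink look-alike of the square_block alone.

How it is judged:
On the way, in this order (a step that is already met when the one before it is completed fails the run):
1. the button of the hexagonal block is pressed home (value of joint hex_button above 0.008 m), for 0.1 s.
2. the button of the square block is pressed home (value of joint square_button above 0.008 m), for 0.1 s.
3. the button of the round (cylindrical) block is pressed home (value of joint round_button above 0.008 m), for 0.1 s.
At the end, for the whole second after the job is handed in: all three buttons are within 2 mm of home (joint above 0.008), the blocks stand upright at rest within 15 mm of where they began, and the other loose things within 20 mm of where they began (value of joint each of hex_button, square_button, round_button above 0.008 m and angle between each of hex_block, square_block, round_block's own z axis and vertical below 0.05 rad and distance of each of hex_block, square_block, round_block from where it was at the start of the episode below 0.015 m and linear speed of each of hex_block, square_block, round_block below 0.02 m/s and distance of each of spigot, collar, bearing, chuck_key, wrench, oil_bottle, brush from where it was at the start of the episode below 0.02 m); the robot touches nothing.
It fails at once if a button is pushed in before the buttons that come earlier in the order are home ((value of joint square_button above 0.006 m and value of joint hex_button below 0.0078 m) or (value of joint round_button above 0.006 m and value of joint any of square_button, hex_button below 0.0078 m)).
It fails at once if a button is pulled out (more than 3 mm above where it could start) (value of joint any of hex_button, square_button, round_button below -0.003 m).
It fails at once if a block is pressed with more than 30 N (contact force between any of the fingers, the arm and hex_block above 30 N or contact force between any of the fingers, the arm and square_block above 30 N or contact force between any of the fingers, the arm and round_block above 30 N).
It fails at once if a block is lifted, shifted more than 15 mm or tipped (height (world z) of any of hex_block, square_block, round_block above 0.006 m or distance of any of hex_block, square_block, round_block from where it was at the start of the episode above 0.015 m or angle between any of hex_block, square_block, round_block's own z axis and vertical above 0.15 rad).
It fails at once if another thing on the bench is moved more than 20 mm (distance of any of spigot, collar, bearing, chuck_key, wrench, oil_bottle, brush from where it was at the start of the episode above 0.02 m).
It also fails if it takes over 54 s, if anything falls off the work surface, if the arm or the gripper's body presses on something with over 40 N, if the wrist force passes 120 N, or if a joint passes its speed limit or range.

## Working session

There is one attempt and no reset: what is moved stays moved. The work goes in short steps, each a Python script; the robot and the scene stay as the last script left them, time stands still between calls to the robot, and variables do not carry over. Pictures are saved under pics/ and viewed, at most 10 in all, crops included, and the job is handed in when it is done.

```bash
mkdir -p pics; ls; cat > h.py <<'E'
import numpy as np, cv2
from cell import r, eoat, solver, camera, job_done, regions_of, spot_point, status
def ray(p,uv):
    n=cv2.undistortPoints(np.array([[uv]],float),p["mtx"],np.array(p["dist"],float))[0,0]
    E=np.array(p["extrinsics"]);R,t=E[:3,:3],E[:3,3]
    return -R.T@t, R.T@np.array([n[0],-n[1],-1.])
def at_z(p,uv,z):
    o,d=ray(p,uv); return o+d*(z-o[2])/d[2]
def tri(ps,uvs):
    A=np.zeros((3,3));b=np.zeros(3)
    for p,uv in zip(ps,uvs):
        o,d=ray(p,uv);d=d/np.linalg.norm(d);M=np.eye(3)-np.outer(d,d);A+=M;b+=M@o
    return np.linalg.solve(A,b)
def project(p,X):
    E=np.array(p["extrinsics"]);c=E[:3,:3]@np.array(X)+E[:3,3]
    n=np.array([[[c[0]/-c[2],-c[1]/-c[2],1.]]])
    return cv2.projectPoints(n,np.zeros(3),np.zeros(3),p["mtx"],np.array(p["dist"],float))[0].ravel()
E
python3 - <<'E'
from h import *
np.set_printoptions(precision=4,suppress=True)
P={n:camera(n) for n in("top","side")}
for n,p in P.items():
    cv2.imwrite(f"pics/{n}0.png",p["pixels"])
H=dict(hex=.0535,square=.0485,round=.0635)
for k,z in H.items():
    for n,p in P.items():
        for s in spot_point(k+"_button_top",p)[:4]:
            print(k,n,np.round(s["uv"],1),round(s["confidence"],2),at_z(p,s["uv"],z))
        for s in regions_of(k+"_block",p)[:4]:
            print("  reg",n,np.round(s["uv"],1),round(s["confidence"],2),s["region"].sum())
print(status.read_time(),status.read_orientation(),status.read_wrist_force())
E
```

```text
pics
hex top [284.7 196. ] 0.55 [0.6096 0.0136 0.0535]
  reg top [284.5 197.5] 0.91 520
hex side [286.8 293.5] 0.54 [ 0.532  -0.2989  0.0535]
hex side [313.5 204.5] 0.45 [0.6104 0.0077 0.0535]
hex side [312.1 217.4] 0.19 [ 0.6022 -0.0477  0.0535]
  reg side [313.6 212.8] 0.73 552
square top [147.2 212.6] 0.52 [0.5624 0.3586 0.0485]
square top [184.  215.6] 0.44 [0.5564 0.2648 0.0485]
square top [197.6 265.7] 0.44 [0.4319 0.2248 0.0485]
  reg top [148.3 212.7] 0.98 491
  reg top [200.  264.3] 0.79 548
  reg top [283.  259.2] 0.72 209
  reg top [189.7 219.4] 0.56 545
square side [247.8 165.2] 0.61 [0.4397 0.229  0.0485]
square side [287.2 140.5] 0.49 [0.5597 0.3865 0.0485]
square side [255.6 219.6] 0.21 [ 0.4671 -0.0433  0.0485]
  reg side [247.  176.9] 0.97 412
  reg side [290.  153.1] 0.89 296
  reg side [289.1 168.9] 0.76 413
  reg side [254. 216.] 0.35 281
round top [390.2 228.3] 0.37 [ 0.5314 -0.2464  0.0635]
  reg top [386.  231.1] 0.66 406
round side [288.8 268.4] 0.57 [ 0.5385 -0.2383  0.0635]
  reg side [286.4 286.1] 0.86 847
0.7 [0.9918 0.1281 0.     0.    ] [-0.0186  0.5576 -0.5303]
```

View pics/top0.png

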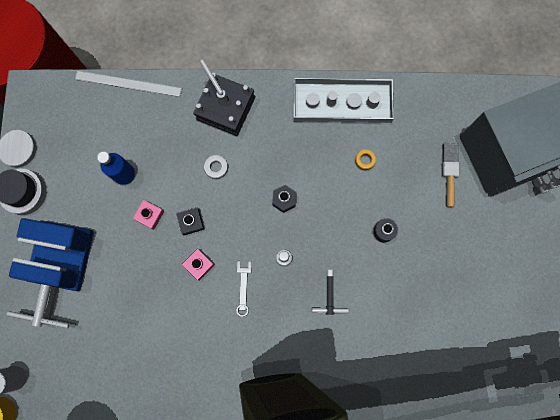

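View pics/side0.png

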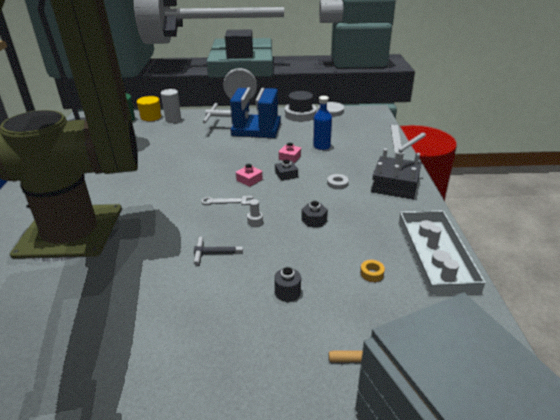

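The top view shows the hex block at (285,198), the round block at (386,230) and three square candidates: pink (148,213), pink (197,264) and dark steel (189,220). The dark one fits "dark steel"; in the side view it is at (287,168). I'll confirm it in an enlarged crop.

```bash
python3 - <<'E'
from h import *
C={"top0":[(285,198),(189,220),(386,230)],"side0":[(314,212),(287,168),(288,280)]}
rows=[]
for n,l in C.items():
    im=cv2.imread(f"pics/{n}.png")
    t=[]
    for c,rr in l:
        a=cv2.resize(im[rr-22:rr+22,c-22:c+22],(264,264),interpolation=cv2.INTER_CUBIC)
        for k in range(0,44,10): cv2.putText(a,str(c-22+k),(k*6,8),0,.3,(0,255,255));cv2.putText(a,str(rr-22+k),(0,k*6+8),0,.3,(0,255,0))
        t.append(a)
    rows.append(np.hstack(t))
cv2.imwrite("pics/crop.png",np.vstack(rows))
E
```

```text
(no output)
```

View pics/crop.png

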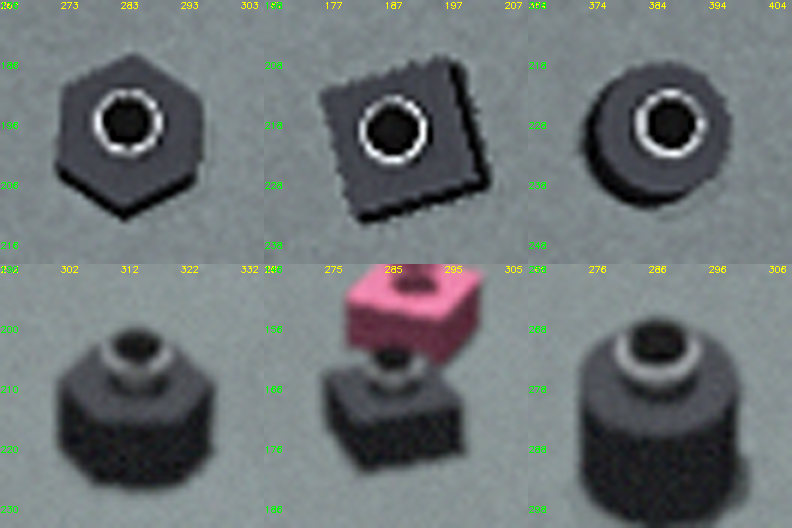

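The middle tile confirms the dark steel square block, with a pink look-alike behind it in the side view. Cap centres in the top view: hex (283.8,195.9), square (187.9,219.2), round (387.2,228.1). In the side view: (314.2,203.1), (285.9,160.9), (286.9,270.2).

```bash
cat > press.py <<'E'
from h import *
np.set_printoptions(precision=4,suppress=True)
Q=[0.9918,0.1281,0,0]; Q=list(np.array(Q)/np.linalg.norm(Q))
def press(xy,home):
    eoat.grab()
    p=status.read_tool_pos()
    if p[2]<.19: r.servo_line([p[0],p[1],.22])
    r.move_to([*xy,.22],Q)
    r.servo_line([*xy,home+.02],rate=.1)
    r.pause(.3); f0=np.array(status.read_wrist_force())
    hit=r.servo_line([*xy,home-.0025],rate=.012,guard=14)
    r.pause(.3)
    print("hit",hit,"tcp",np.array(status.read_tool_pos()),"dF",np.array(status.read_wrist_force())-f0,"dz to home",status.read_tool_pos()[2]-home)
    r.servo_line([*xy,.22],rate=.15)
    print("t",status.read_time())
E
python3 - <<'E'
from press import *
P=[camera("top"),camera("side")]
U=dict(hex=[(283.8,195.9),(314.2,203.1),.0535],square=[(187.9,219.2),(285.9,160.9),.0485],round=[(387.2,228.1),(286.9,270.2),.0635])
for k,(a,b,z) in U.items():
    print(k,tri(P,[a,b]),at_z(P[0],a,z),at_z(P[1],b,z))
a=at_z(P[0],U["hex"][0],.0535);b=at_z(P[1],U["hex"][1],.0535)
print("bottle",at_z(P[0],(103,157),.17))
if np.linalg.norm(a-b)<.012: press((.7*a+.3*b)[:2],.045)
p=camera("side");cv2.imwrite("pics/s1.png",cv2.resize(p["pixels"][130:310,220:380],None,fx=3.3,fy=3.3))
E
```

```text
hex [0.6116 0.0159 0.0519] [0.6098 0.0158 0.0535] [0.6127 0.0139 0.0535]
square [0.5494 0.2552 0.0453] [0.5475 0.2545 0.0485] [0.5505 0.2497 0.0485]
round [ 0.5334 -0.2396  0.0598] [ 0.5318 -0.2391  0.0635] [ 0.5344 -0.2435  0.0635]
bottle [0.6722 0.4395 0.17  ]
hit False tcp [0.6108 0.0153 0.0435] dF [-3.4462 -0.1318  9.2425] dz to home -0.0014985984893991985
t 10.7333
```

View pics/s1.png

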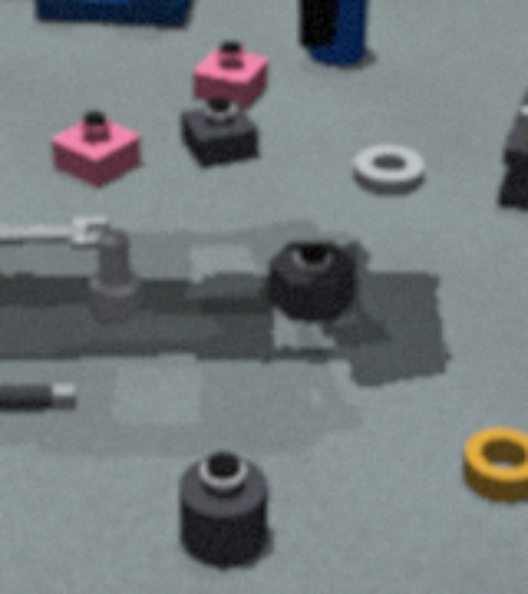

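The crop shows the hex block (about (312,280) in the crop) with its head now on the block and nothing moved. The 9 N reading is well above the 4 N slide force, so the button is home. Next is the square block.

```bash
python3 - <<'E'
from press import *
press((.5484,.2531),.040)
press((.5326,-.2404),.055)
p=camera("side");cv2.imwrite("pics/s2.png",cv2.resize(p["pixels"][130:310,220:380],None,fx=3.3,fy=3.3))
E
```

```text
hit False tcp [0.5485 0.2531 0.0385] dF [-3.1392 -1.3053  9.1479] dz to home -0.001456739060990156
t 17.7083
hit False tcp [ 0.5327 -0.2405  0.0535] dF [-4.0068  1.5101  9.0654] dz to home -0.0014546869959481054
t 25.2167
```

View pics/s2.png

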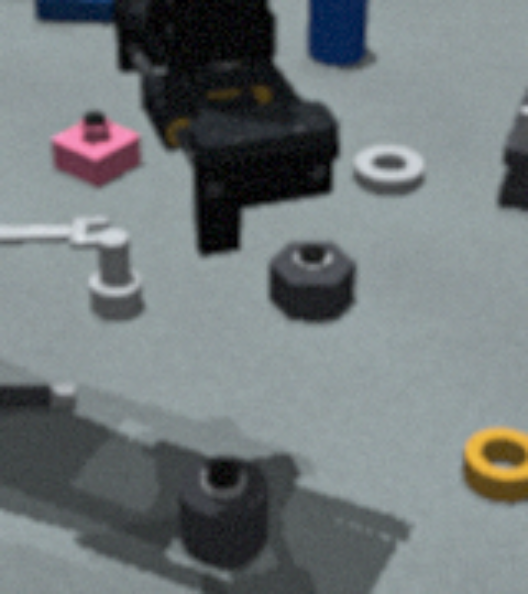

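The round head sits on its block at (222,480) in the crop, and hex is unchanged. The square block is hidden behind the raised gripper, but its press force of 9.1 N at 1.5 mm below home height matches the other two. The arm is clear, so I'm handing in.

```bash
python3 -c "
from h import *
print(job_done())"
```

```text
the job is handed in; nothing more can be done
None
```

I pressed all three buttons in order (hex, square, round) and handed the job in at about 25 s; each press reached about 9 N at its home height, though the gripper hid the square block in the last picture and no verdict was returned.

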